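Lever a snapped-in tube block loose from its deck nest

TASK

The aluminium tube block is snapped tight in its raised black nest: with the pry bar laid over the nest's round fulcrum rail (its height varies: feel for it) and its tip under the block's front lip, lever it gently, without touching the block with the gripper, until the lip snaps up past both spring catches and stays propped on them, the back edge still in the nest. Stop there: the tubes must not tip further, so never raise the lip more than 18 mm in all. Then lay the bar back across both ribs of its rest, the same way round as before, let go, and leave everything else where it stands.

Things in the scene. Friction and masses are not known exactly. Their poses are not given: they have to be found in the camera images.
- nest: Black carrier fixed to the deck, base plate 200 x 160 x 8 mm. Origin on the deck below the block's centre; z up, +x its front (pry side), away from the robot give or take the yaw. Fulcrum rail: round steel, 12 mm diameter, axis along y at x=77, free for 52 mm between posts (to z=84). It is clamped anywhere from 61.5 to 73.5 mm (axis above deck); the state does not tell: feel for it with the bar.
- catch (a point): Midpoint between two spring catches, at y=+-52 mm (noses 10 mm in diameter over the front lip, 7 N each; housings 11 to 31 mm in front, to z=82). The lip needs some 25 to 45 N upward to start, nothing once it has risen about 7 mm; it then snaps up by itself and stays propped on the noses, about 12 mm above its start.
- block: Aluminium tube block, about 0.6 kg. Origin at the centre of its underside, 38 mm above the deck; axes like the nest's. Body 46 (x) x 98 (y) x 50 mm, capped tubes up to z=+63; a flange 86 x 122 mm, 8 mm thick, runs all round at z=+22 to +30, front and back edges rounded (radius 4). Under the front lip an open pocket runs 20 mm back to the body's wall (x=+23).
- lip (a point): Outermost point of the block's front lip, mid length and mid thickness: 43 mm in front of the block's centre, at start 64 mm above the deck, 34 mm behind the rail's axis. The lip's underside is 4 mm below this point. The block tips about its back edge, which fixed hooks hold.
- bar: Straight pry bar 200 mm long, 0.2 kg. Origin on its flat underside at the place to grip, 145 mm from the tip; +x from tip to handle end, z up. Steel blade 20 wide, 5 thick (z 0 to 5), x=-145 to -45; black plastic handle 20 wide, 16 high (z 0 to 16), x=-45 to +55. On its rest the tip points towards the robot, give or take the yaw.
- bar_tip (a point): Bar's tip, mid thickness: (-145, 0, +2.5) mm in the bar's frame. Bearing on the rail and under the lip the bar slopes tip-down at 19 to 37 degrees from level, by the rail's height; at 42 degrees, 1 mm off the rail, it slides in clear, to a tip 49 mm behind the rail. Levering down to 24 (rail high) or 5 (rail low) degrees frees the lip; the tip moves inward 6 to 12 mm meanwhile.
- rest: Grey tool rest fixed to the deck, base plate 230 x 100 x 6 mm, origin on the deck under its centre. Two cross ribs at x=-70 and x=+75 mm, 12 mm thick, tops at z=28 mm, with upright stops at y=+-34 mm rising to z=44. At the start the bar lies across both ribs along the rest's x, its origin near (+35, 0, 28) mm.
- vial: Small jar, 34 mm diameter, 55 mm high, origin at its underside. Leave alone.
- plate: White well plate 127 x 85 x 14 mm, origin at its underside. Leave alone.
- trough: White open trough 125 x 82 x 42 mm, origin at its underside. Leave alone.
- bottle: Brown bottle 60 mm diameter, 120 mm high, origin at its underside. Leave alone.
- driver: Screwdriver lying on the deck, 150 mm long, origin near its middle. Leave alone.
- lid: Clear flat plate cover 100 x 70 x 12 mm, origin at its underside. Leave alone.
- beaker: Clear beaker 72 mm across the rim, 80 mm high, origin at its underside. Leave alone.
There are look-alikes about, which are no part of the job. There is more than one size of the rest; the one meant has the size given above. Leave any red look-alike of the bar alone.

How it is judged:
By the outcome, as a careful person would: the job done as asked, in the order asked, and still so for the second after the job is handed in, with the robot touching nothing.
It also fails if it takes over 54 s, if anything falls off the work surface, if the arm or the gripper's body presses on something with over 40 N, if the wrist force passes 120 N, or if a joint passes its speed limit or range.

ROBOT

A 6-joint arm with a two-finger parallel gripper is mounted at the origin on the work surface. World frame = base frame: x ahead of the robot, y to its left, z up, the work surface at z = 0. Lengths are in mm, angles in rad, forces in N, time in s.
With the tool pointing down it reaches from about 300 to 850 mm from the base axis. Payload 4.2 kg.
Tool frame: the origin (TCP) lies midway between the tips of the shut fingers; the grasp point (between the pads) lies 19 mm behind it; z points along the fingers, y is the line along which they close (so a half turn about z gives the same grasp; the last joint's range is limited). The gripper opens to 91 mm and grips with 3 to 60 N. Pads are 32 mm wide; open, the fingers measure 118 mm over their backs; the gripper's body (76 mm by 178 mm) begins 60 mm behind the grasp point.
Start: joints at [1.29, 0.32, 1.565, -0, 1.257, -0.02], TCP at [148.267, 555.572, 213.976] pointing down, gripper open.
Joint ranges: [-3.11, 3.11], [-0.84, 2.01], [0.21, 2.61], [-1.34, 4.49], [0.05, 2.63], [-2.56, 2.56]. Speed limits (rad/s): [2.57, 2.57, 3.14, 3.14, 3.14, 3.14].

INTERFACE

Orientations are given as [roll, pitch, yaw] about the fixed x, y, z axes, in that order (R = Rz(yaw) Ry(pitch) Rx(roll)).
In Python, from plant import robot, imaging gives the robot as it stands.
- The arm moves only by the tool send_rows, never from a script. Its argument "moves" is a list of rows, each a list of 3 entries, a list of its own where there are three numbers: the shift along the tool's x, y, z in mm, then the turn, a rotation vector about the tool's x, y, z in degrees, then the opening, from -1 (shut) to 1 (fully open). A call has 1 to 20 rows; each row shifts and turns the commanded pose from where the row before left it, along the tool's axes as they then stand; what a row does not reach is not made up. A row lasts 1/12 s, in which the tool goes at most 41.7 mm and 7.16 degrees, less where a joint would pass 70% of its speed; a pose out of reach is approached as far as the arm can. A call with a gripper value outside its range is refused whole. The fingers move at their own pace and stop on an object; "force" is the grip in N (left out, the last holds). Time passes only in rows, so rows that do not move let the fingers close. It gives the time, the measured TCP pose, the force, the opening and the grip force at its end, in the units of the state.
- robot.observe(): the state, without advancing time (a new reading comes with each control period).
- imaging.capture(name): name is "scene" or "top"; returns the picture (480x640x3 uint8, red, green, blue); there is no depth.
- imaging.camera_info(name): a dict with "fx", "fy", "cx", "cy" (pixels), "rvec" (rotation vector, rad) and "tvec" (3), from world to camera coordinates, as OpenCV has them. Camera axes: x right, y down, z forward; pixel columns grow to the right and rows downward; lengths in mm; the calibration is good to about 2 mm. A picture is of the moment at which its call begins. camera_info takes no time and is no camera call.
- robot.finish_job(): hands the job in; it is judged then, once.
The state is a dict: "t": time; "qpos": joint angles; "dq": joint speeds; "joint_torque": joint torques, N m; "tcp_pos": TCP position; "orientation": TCP orientation; "wrist_force": force on the tool from outside, world axes, zero at the start; "torque": the same for the moment, N m; "gripper_width": finger opening in mm; "grip_force": force on a finger pad.
Only numpy, scipy, OpenCV 4.12 (cv2) and the standard library are available. Lean on these libraries where they do the work, as an engineer would, in place of code of your own. Each camera call takes 0.05 s, during which the arm holds its last target. There are 200 camera calls.

## Working session

There is one attempt and no reset: what is moved stays moved. The work goes in short steps, Python scripts to look and compute and a tool call to move; the robot and the scene stay as the last step left them, time stands still between calls to the robot, and variables do not carry over. Pictures are saved under pics/ and viewed, at most 13 in all, crops included, and the job is handed in when it is done.

Besides the shell and the picture viewer there is one more tool, called by a JSON object that holds its "method" and its "body". send_rows: Moves the arm, as the interface text tells. Its arguments: {"type":"object","properties":{"moves":{"type":"array"},"force":{"type":"number"}},"required":["moves"]}

```bash
mkdir -p pics; ls
cat > h.py <<'E'
import numpy as np, cv2
from scipy.spatial.transform import Rotation as R
from plant import robot, imaging
def cam(n):
    c=imaging.camera_info(n); K=np.array([[c['fx'],0,c['cx']],[0,c['fy'],c['cy']],[0,0,1.]])
    return K,np.array(c['rvec'],float).ravel(),np.array(c['tvec'],float).ravel()
def proj(n,P):
    K,r,t=cam(n); return cv2.projectPoints(np.atleast_2d(np.array(P,float)),r,t,K,None)[0][:,0]
def ray(n,px):
    K,r,t=cam(n); M=R.from_rotvec(r).as_matrix(); d=M.T@np.linalg.inv(K)@np.array([px[0],px[1],1.]); return -M.T@t,d
def onz(n,px,z):
    o,d=ray(n,px); return o+d*(z-o[2])/d[2]
def shot(n,f):
    im=imaging.capture(n); cv2.imwrite('pics/'+f,im[:,:,::-1]); return im
E
python3 - <<'E'
from h import *
shot('top','top0.png'); shot('scene','scene0.png'); print(robot.observe())
for n in('top','scene'): print(cam(n), ray(n,(320,240)))
E
```

```text
pics
{'t': 0.1, 'qpos': array([ 1.28996148e+00,  3.20244591e-01,  1.56556241e+00, -2.35378518e-05,
        1.25737889e+00, -1.99820553e-02]), 'dq': array([-0.00125863, -0.00096203, -0.00351979, -0.00160529,  0.00128698,
        0.00086514]), 'joint_torque': array([ 4.36751507e-04, -4.13331199e+01, -2.32507896e+01,  7.28739705e-02,
        4.20718349e-02, -5.32403374e-05]), 'tcp_pos': array([148.16725628, 555.11752165, 213.19270934]), 'orientation': array([-3.13999929e+00, -9.45883991e-06,  2.88074713e+00]), 'wrist_force': array([ 0.58073486, -0.15163761,  0.82725248]), 'torque': array([-0.013796  ,  0.00057685,  0.01978689]), 'grip_force': 0.0, 'gripper_width': 91.19720219071658}
(array([[445.43028037,   0.        , 318.61653575],
       [  0.        , 445.43028037, 242.50840359],
       [  0.        ,   0.        ,   1.        ]]), array([ 2.18618629, -2.12345813,  0.12188145]), array([  -7.15036221,  502.02113938, 1061.87845546])) (array([ 370.12498077,   -3.39098449, 1114.74580334]), array([ 0.12642215,  0.00699315, -0.99197273]))
(array([[496.54411366,   0.        , 314.1448403 ],
       [  0.        , 496.54411366, 236.85005265],
       [  0.        ,   0.        ,   1.        ]]), array([ 1.24264137,  2.49997971, -0.74619282]), array([ 290.66900878, -282.25358311, 1396.84069953])) (array([ 970.62494513,  375.49136144, 1015.97881428]), array([-0.43700778, -0.31999261, -0.84071887]))
```

View pics/top0.png

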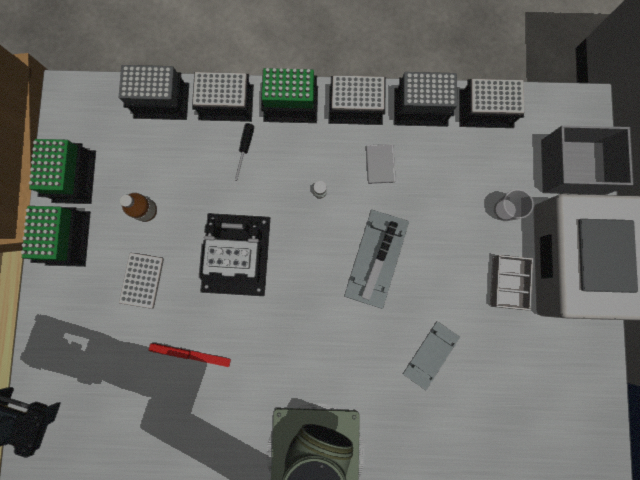

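View pics/scene0.png

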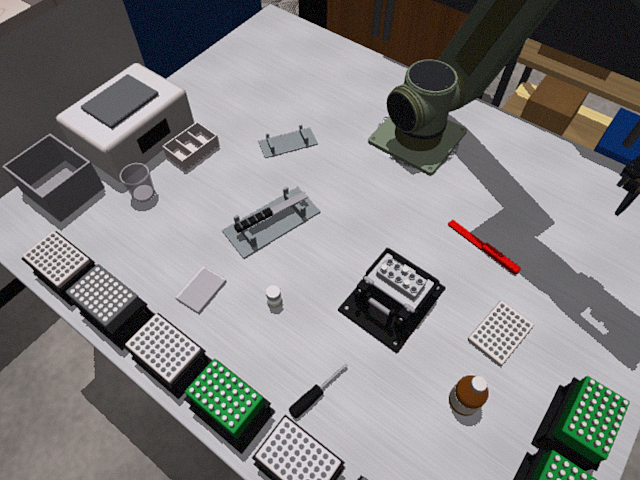

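Top view: nest at (235,255) with its rail side up (away from the robot). Candidates for the rest are (378,258), large and holding the black/steel bar, and (432,354), smaller and empty. The large one, with the black-handled bar, fits. The red bar at (190,355) is the look-alike. I'll confirm this in one enlarged crop.

Run:
```python
from h import *
t=cv2.imread('pics/top0.png');s=cv2.imread('pics/scene0.png')
a=cv2.resize(t[200:320,335:415],None,fx=5,fy=5,interpolation=cv2.INTER_CUBIC)[:600]
b=cv2.resize(t[205:305,190:280],(400,444),interpolation=cv2.INTER_CUBIC)
c=np.zeros((600,800,3),np.uint8); c[:600,:400]=a; c[:444,400:]=b
cv2.imwrite('pics/crop1.png',c)
d=np.hstack([cv2.resize(s[180:260,215:325],(440,320),interpolation=cv2.INTER_CUBIC),cv2.resize(s[240:355,330:450],(334,320),interpolation=cv2.INTER_CUBIC)])
cv2.imwrite('pics/crop2.png',d)
```

```text
(no output)
```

View pics/crop1.png

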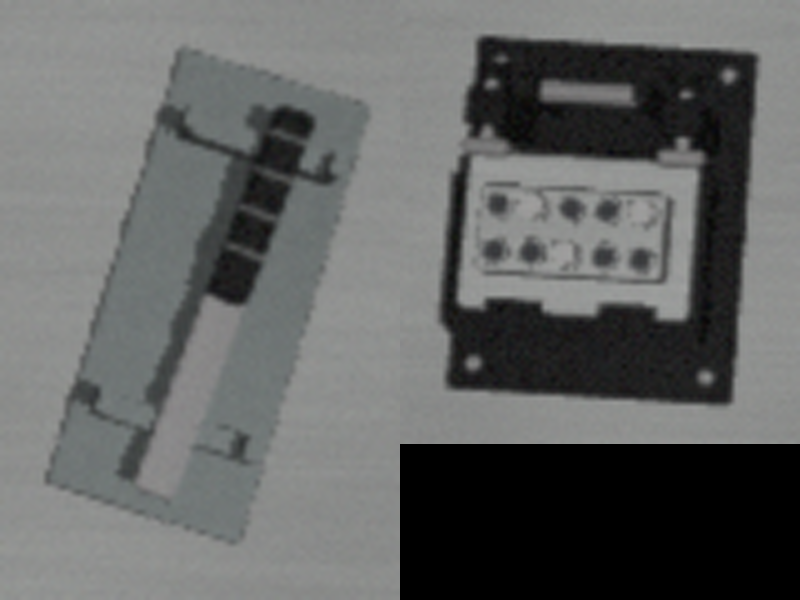

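View pics/crop2.png

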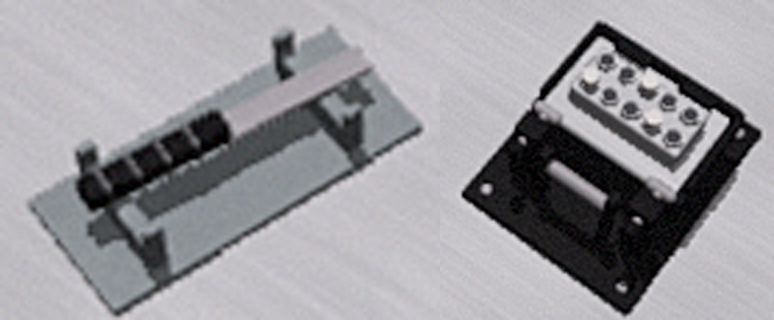

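```bash
cat > m.py <<'E'
from h import *
cA=lambda p:(335+(p[0]+.5)/5-.5,200+(p[1]+.5)/5-.5)
cB=lambda p:(190+(p[0]-400+.5)/4.444-.5,205+(p[1]+.5)/4.44-.5)
cC=lambda p:(215+(p[0]+.5)/4-.5,180+(p[1]+.5)/4-.5)
cD=lambda p:(330+(p[0]-440+.5)*120/334-.5,240+(p[1]+.5)*115/320-.5)
def show(l,n,f,ps,z):
    q=np.array([onz(n,f(p),z)for p in ps]);print(l,q[:,:2].round(1).tolist(),'mean',q.mean(0)[:2].round(1));return q
E
python3 - <<'E'
from m import *
def rect(l,n,f,ps,z): # order: front-left, front-right, back-right, back-left
    q=show(l,n,f,ps,z); d=(q[0]+q[1]-q[2]-q[3])/2; w=(q[0]+q[3]-q[1]-q[2])/2
    print('   L',np.hypot(*d[:2]).round(1),'W',np.hypot(*w[:2]).round(1),'yaw',np.degrees(np.arctan2(d[1],d[0])).round(2),np.degrees(np.arctan2(-w[0],w[1])).round(2))
rect('nest8','top',cB,[(478,37),(757,55),(731,403),(447,387)],8)
rect('flange68','top',cB,[(470,152),(705,163),(690,320),(458,305)],68)
rect('rest6','top',cA,[(182,48),(368,105),(240,543),(46,482)],6)
rect('rest6 sc','scene',cC,[(118,312),(30,205),(330,25),(422,128)],6)
rect('nest8 sc','scene',cD,[(622,315),(463,190),(600,22),(757,130)],8)
show('handle end44','top',cA,[(275,107),(312,117)],44)
show('handle junc44','top',cA,[(207,291),(248,303)],44)
show('blade tip33','top',cA,[(137,488),(170,499)],33)
show('blade junc33','top',cA,[(207,297),(243,305)],33)
for z in (68,74,80): show('rail%d'%z,'top',cB,[(541,92),(634,96)],z); show('rail%d sc'%z,'scene',cD,[(552,168),(603,200)],z)
E
```

```text
nest8 [[571.9, 291.5], [566.0, 132.3], [369.4, 138.4], [373.6, 296.9]] mean [470.2 214.8]
   L 197.5 W 158.9 yaw -1.67 -1.82
flange68 [[498.5, 276.1], [496.2, 150.2], [412.4, 154.3], [416.7, 277.5]] mean [455.9 214.5]
   L 82.8 W 124.6 yaw -1.91 -1.53
rest6 [[593.6, -122.2], [567.1, -216.3], [346.7, -154.5], [373.7, -58.4]] mean [ 470.3 -137.8]
   L 228.9 W 98.8 yaw -15.92 -15.73
rest6 sc [[593.6, -122.4], [568.9, -216.2], [347.3, -157.0], [377.6, -59.5]] mean [ 471.8 -138.8]
   L 227.2 W 99.5 yaw -15.6 -16.01
nest8 sc [[577.5, 287.0], [566.2, 131.0], [367.2, 132.8], [377.7, 291.3]] mean [472.1 210.5]
   L 199.4 W 157.6 yaw -0.88 -3.98
handle end44 [[558.0, -163.8], [553.6, -181.8]] mean [ 555.8 -172.8]
handle junc44 [[467.2, -132.0], [462.0, -151.8]] mean [ 464.6 -141.9]
blade tip33 [[372.0, -100.9], [367.3, -116.9]] mean [ 369.6 -108.9]
blade junc33 [[465.3, -133.3], [461.9, -150.9]] mean [ 463.6 -142.1]
rail68 [[532.0, 239.9], [531.2, 189.9]] mean [531.6 214.9]
rail68 sc [[534.9, 188.6], [533.9, 233.5]] mean [534.4 211.1]
rail74 [[531.1, 238.5], [530.3, 188.8]] mean [530.7 213.7]
rail74 sc [[537.6, 189.8], [536.6, 234.4]] mean [537.1 212.1]
rail80 [[530.1, 237.1], [529.4, 187.7]] mean [529.8 212.4]
rail80 sc [[540.4, 191.0], [539.4, 235.3]] mean [539.9 213.1]
```

Confirmed: the large grey rest holds the black-handled bar with its tip towards the robot (image bottom). The nest's rail is at crop (588,94), on the far side of the block. Next, the move calculation helper.

```bash
cat >> h.py <<'E'
def T():
    o=robot.observe(); return np.array(o['tcp_pos']),R.from_euler('xyz',o['orientation']),o
def to(p,rpy,p0=None,r0=None):
    """print shift in current tool axes and rotvec (tool axes, deg) to get to p, rpy(deg)"""
    if p0 is None: p0,r0,_=T()
    r1=R.from_euler('xyz',rpy,degrees=True)
    print('shift',r0.inv().apply(np.array(p)-p0).round(2),'turn',np.degrees((r0.inv()*r1).as_rotvec()).round(2))
    return np.array(p,float),r1
E
python3 - <<'E'
from h import *
a=to([505.5,-155.5,120],[180,0,161.1])
to([505.5,-155.5,17],[180,0,161.1],*a)
E
```

```text
shift [-528.51 -594.27   94.13] turn [-0.09  0.    3.95]
shift [ -0.  -0. 103.] turn [0. 0. 0.]
```

{"method": "send_rows", "body": {"moves": [[[-20,-22.5,3.5],[0,0,0],1],[[-26.4,-29.7,4.7],[0,0,0],1],[[-26.4,-29.7,4.7],[0,0,0],1],[[-26.4,-29.7,4.7],[0,0,0],1],[[-26.4,-29.7,4.7],[0,0,0],1],[[-26.4,-29.7,4.7],[0,0,0],1],[[-26.4,-29.7,4.7],[0,0,0],1],[[-26.4,-29.7,4.7],[0,0,0],1],[[-26.4,-29.7,4.7],[0,0,0],1],[[-26.4,-29.7,4.7],[0,0,0],1],[[-26.4,-29.7,4.7],[0,0,0],1],[[-26.4,-29.7,4.7],[0,0,0],1],[[-26.4,-29.7,4.7],[0,0,0],1],[[-26.4,-29.7,4.7],[0,0,0],1],[[-26.4,-29.7,4.7],[0,0,0],1],[[-26.4,-29.7,4.7],[0,0,0],1],[[-26.4,-29.7,4.7],[0,0,0],1],[[-26.4,-29.7,4.7],[0,0,0],1],[[-20,-22,4],[0,0,0],1],[[-13,-15,2],[0,0,0],1]]}}

```text
t: 1.77
tcp_pos: [488.5, -122.0, 123.7]
orientation: [-3.141, -0.0, 2.879]
wrist_force: [0.5, 0.7, 0.8]
gripper_width: 91.1
grip_force: 0.0
```

{"method": "send_rows", "body": {"moves": [[[0,0,0],[0,0,2],1],[[0,0,0],[0,0,1.95],1],[[0,0,0],[0,0,0],1]]}}

```text
t: 2.02
tcp_pos: [487.3, -119.6, 123.9]
orientation: [3.142, -0.001, 2.81]
wrist_force: [-0.2, 0.2, -0.9]
gripper_width: 91.4
grip_force: 0.0
```

Run:
```python
from h import *
print(T()[0],robot.observe()['qpos'].round(2)); to([505.5,-155.5,17],[180,0,161.1])
```

```text
[ 487.2749776  -119.56618517  123.90707454] [-0.26  0.28  1.86  0.    1.   -1.5 ]
shift [-29.08 -28.06 106.86] turn [ 0.   -0.08 -0.09]
```

{"method": "send_rows", "body": {"moves": [[[-10,-10,0],[0,0,0],1],[[-10,-10,0],[0,0,0],1],[[-9,-8,0],[0,0,0],1],[[0,0,20],[0,0,0],1],[[0,0,25],[0,0,0],1],[[0,0,25],[0,0,0],1],[[0,0,20],[0,0,0],1],[[0,0,12],[0,0,0],1],[[0,0,5],[0,0,0],1],[[0,0,0],[0,0,0],1]]}}

```text
t: 2.85
tcp_pos: [505.8, -155.5, 16.4]
orientation: [-3.142, -0.002, 2.812]
wrist_force: [0.1, 0.0, -0.1]
gripper_width: 91.0
grip_force: 0.0
```

Run:
```python
from h import *
print(T()[0]); to([505.5,-155.5,17],[180,0,161.1])
a=shot('top','t1.png')[200:320,335:415];b=shot('scene','s1.png')[170:270,215:325]
cv2.imwrite('pics/c3.png',np.hstack([cv2.resize(a,(400,600),interpolation=2),cv2.copyMakeBorder(cv2.resize(b,(400,364),interpolation=2),0,236,0,0,0)])[:,:,::-1])
```

```text
[ 505.76912385 -155.51553604   16.38226478]
shift [ 0.26 -0.07 -0.62] turn [-0.   -0.12 -0.  ]
```

View pics/c3.png

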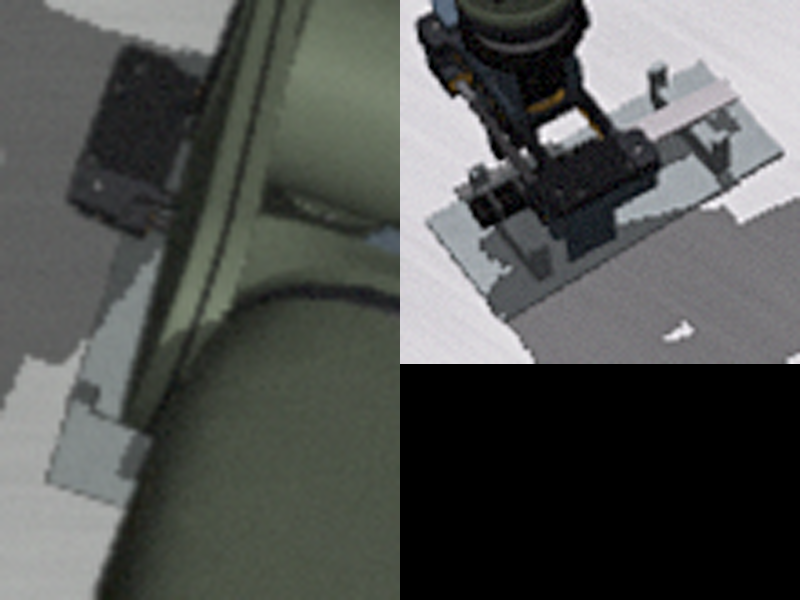

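The scene crop (right, about (590,190)) shows the fingers straddling the handle between the ribs, with the blade running up-right to (730,90). The top view is hidden by the arm. Now I close the gripper.

{"method": "send_rows", "body": {"moves": [[[0,0,0],[0,0,0],-1],[[0,0,0],[0,0,0],-1],[[0,0,0],[0,0,0],-1],[[0,0,0],[0,0,0],-1],[[0,0,0],[0,0,0],-1],[[0,0,0],[0,0,0],-1],[[0,0,0],[0,0,0],-1],[[0,0,0],[0,0,0],-1]], "force": 55}}

```text
t: 3.62
tcp_pos: [505.9, -155.0, 17.5]
orientation: [3.141, -0.0, 2.812]
wrist_force: [-0.2, -0.3, -0.3]
gripper_width: 40.7
grip_force: 0.0
```

{"method": "send_rows", "body": {"moves": [[[0,0,0],[0,0,0],-1],[[0,0,0],[0,0,0],-1],[[0,0,0],[0,0,0],-1],[[0,0,0],[0,0,0],-1],[[0,0,0],[0,0,0],-1],[[0,0,0],[0,0,0],-1],[[0,0,0],[0,0,0],-1]]}}

```text
t: 4.2
tcp_pos: [505.9, -155.1, 17.5]
orientation: [3.142, -0.0, 2.812]
wrist_force: [0.4, 0.0, 0.3]
gripper_width: 20.0
grip_force: 55.0
```

Run:
```python
from h import *
p,r,o=T(); print(p,o['orientation'],o['gripper_width'],o['grip_force'],o['wrist_force'],o['torque'])
```

```text
[ 505.92993744 -155.060501     17.51876519] [ 3.14158014e+00 -7.10638484e-06  2.81189670e+00] 19.971354560877273 54.988932609558105 [0.43872988 0.00063506 0.34333747] [-0.15539423  0.01719691 -0.00617376]
```

```bash
cat >> h.py <<'E'
N=np.array([455.2,215.,0]); YAW=-1.8; L=144.5; C=10.5
RN=R.from_euler('z',YAW,degrees=True)
def orient(th): return (R.from_euler('xyz',[180,0,180+YAW],degrees=True)*R.from_rotvec([0,-np.radians(th),0]))
def pose(zr,th,d,g,xr=77.):
    a=np.radians(th);u=np.array([np.cos(a),0,np.sin(a)]);n=np.array([-np.sin(a),0,np.cos(a)])
    s=(d-(8.5+g)*np.sin(a))/np.cos(a)
    U=np.array([xr,0,zr])+n*(6+g)+u*(L-s)
    return N+RN.apply(U-n*C), orient(th)
def go(p,r1,p0=None,r0=None):
    if p0 is None: p0,r0,_=T()
    print('tcp',p.round(1),'shift',r0.inv().apply(p-p0).round(2),'turn',np.degrees((r0.inv()*r1).as_rotvec()).round(2),'world d',(p-p0).round(1)); return p,r1
E
python3 - <<'E'
from h import *
p0,r0,_=T()
h=pose(73.5,42,22,4)
H=(h[0]+[0,0,90],orient(0))
a=go(p0+[0,0,150],r0)
b=go(H[0],r0,*a); c=go(H[0],orient(0),*b); d=go(H[0],h[1],*c); go(*h,*d)
E
```

```text
tcp [ 505.9 -155.1  167.5] shift [   0.    0. -150.] turn [0. 0. 0.] world d [  0.   0. 150.]
tcp [626.2 209.6 247.5] shift [  4.28 383.98 -80.02] turn [0. 0. 0.] world d [120.3 364.7  80. ]
tcp [626.2 209.6 247.5] shift [0. 0. 0.] turn [  0.    -0.   -17.09] world d [0. 0. 0.]
tcp [626.2 209.6 247.5] shift [0. 0. 0.] turn [  0. -42.   0.] world d [0. 0. 0.]
tcp [626.2 209.6 157.5] shift [60.22 -0.   66.88] turn [0. 0. 0.] world d [  0.   0. -90.]
```

{"method": "send_rows", "body": {"moves": [[[0,0,-5],[0,0,0],-1],[[0,0,-12],[0,0,0],-1],[[0,0,-20],[0,0,0],-1],[[0,0,-25],[0,0,0],-1],[[0,0,-25],[0,0,0],-1],[[0,0,-25],[0,0,0],-1],[[0,0,-20],[0,0,0],-1],[[0,0,-12],[0,0,0],-1],[[0,0,-6],[0,0,0],-1],[[0,0,0],[0,0,0],-1]]}}

```text
t: 5.03
tcp_pos: [506.5, -155.1, 168.8]
orientation: [3.141, 0.003, 2.812]
wrist_force: [-0.4, -1.1, -2.1]
gripper_width: 19.9
grip_force: 55.0
```

{"method": "send_rows", "body": {"moves": [[[0,10,-2],[0,0,0],-1],[[0,18,-4],[0,0,0],-1],[[0,26,-5],[0,0,0],-1],[[0,30,-6],[0,0,0],-1],[[0,30,-6],[0,0,0],-1],[[1,30,-6],[0,0,0],-1],[[0,30,-6],[0,0,0],-1],[[1,30,-6],[0,0,0],-1],[[0,30,-6],[0,0,0],-1],[[1,30,-6],[0,0,0],-1],[[0,30,-6],[0,0,0],-1],[[1,30,-6],[0,0,0],-1],[[0,26,-6],[0,0,0],-1],[[0,18,-5],[0,0,0],-1],[[0,11,-3],[0,0,0],-1],[[0,5,-1],[0,0,0],-1],[[0,0,0],[0,0,-5],-1],[[0,0,0],[0,0,-6],-1],[[0,0,0],[0,0,-4.1],-1],[[0,0,0],[0,0,-2],-1]]}}

```text
t: 6.7
tcp_pos: [625.8, 208.6, 246.4]
orientation: [-3.14, -0.002, 3.112]
wrist_force: [-0.1, 0.5, -2.1]
gripper_width: 19.6
grip_force: 55.0
```

{"method": "send_rows", "body": {"moves": [[[0,0,0],[0,-3,0],-1],[[0,0,0],[0,-6,0],-1],[[0,0,0],[0,-6,0],-1],[[0,0,0],[0,-6,0],-1],[[0,0,0],[0,-6,0],-1],[[0,0,0],[0,-6,0],-1],[[0,0,0],[0,-6,0],-1],[[0,0,0],[0,-3,0],-1],[[0,0,0],[0,0,0],-1]]}}

```text
t: 7.45
tcp_pos: [622.7, 207.2, 243.7]
orientation: [-3.135, 0.72, 3.114]
wrist_force: [-1.0, -0.0, -2.9]
gripper_width: 19.9
grip_force: 55.0
```

Run:
```python
from h import *
p,r,o=T();print(p,o['qpos'].round(2),o['wrist_force'].round(1),o['gripper_width']); go(*pose(73.5,42,22,4))
tip=p+r.apply([L,0,-13]);print('tip',tip,RN.inv().apply(tip-N),proj('scene',tip),proj('top',tip))
rail=np.array([N+RN.apply([77,y,68]) for y in(-26,26)]);print(proj('top',rail),proj('scene',rail))
a=shot('top','t2.png')[190:310,190:290];b=shot('scene','s2.png')[210:350,330:450]
cv2.imwrite('pics/c4.png',np.hstack([cv2.resize(a,(400,480),interpolation=2),cv2.resize(b,(400,480),interpolation=2)])[:,:,::-1])
```

```text
[622.7140058  207.20906244 243.67756495] [ 0.47  0.18  1.91 -0.71  0.51 -0.54] [-1.  -0.  -2.9] 19.930077218839145
tcp [626.2 209.6 157.5] shift [54.2   2.99 67.01] turn [-0.27 -0.77  0.15] world d [  3.5   2.4 -86.1]
tip [505.51969061 210.57499019 158.21755666] [ 50.43385379  -2.84224666 158.21755666] [[391.74908265 275.13800317]] [[224.86238581 231.13218392]]
[[243.66688689 226.23149075]
 [221.92965663 224.94027167]] [[370.06026224 298.32868828]
 [390.53726569 312.58719137]]
```

View pics/c4.png

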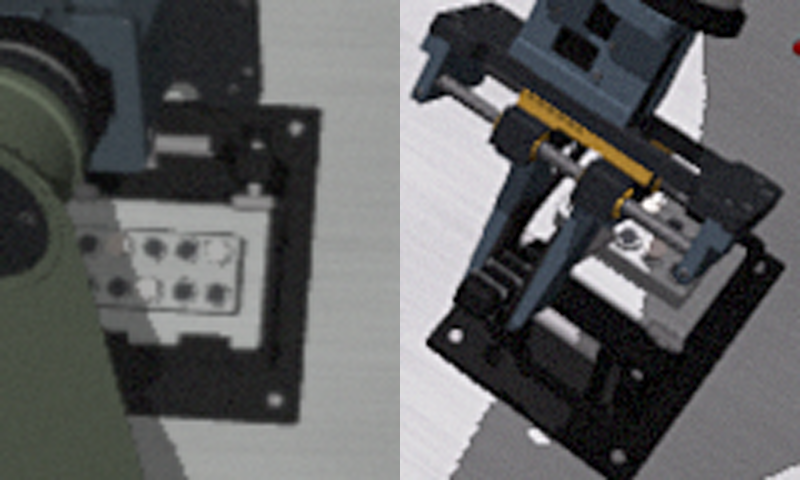

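The scene crop shows the handle gripped firmly, with the blade heading to the nest in line with the rail (rail at (565,325) in the crop). Descending to hover just above the highest possible rail.

{"method": "send_rows", "body": {"moves": [[[5,1,6],[0,-0.4,0],-1],[[9,1,11],[0,-0.3,0],-1],[[12,1,15],[0,0,0],-1],[[12,0,15],[0,0,0],-1],[[9,0,11],[0,0,0],-1],[[5,0,6],[0,0,0],-1],[[2,0,3],[0,0,0],-1],[[0,0,0],[0,0,0],-1]]}}

```text
t: 8.22
tcp_pos: [632.8, 211.4, 161.1]
orientation: [-3.14, 0.737, 3.109]
wrist_force: [-0.0, -0.4, -1.9]
gripper_width: 19.9
grip_force: 55.0
```

```bash
cat > st.py <<'E'
from h import *
import sys
def st(zr=68.):
    p,r,o=T(); q=RN.inv().apply(p-N); b=(RN.inv()*r).as_matrix(); u=-b[:,0]; n=-b[:,2]
    tip=q+b@np.array([L,0,-13]); U=q+n*C
    th=np.degrees(np.arctan2(u[2],u[0]))
    # apparent rail axis height if underside touches rail
    k=(77-6*n[0]*-1*-1-U[0]); 
    A=np.array([[u[0],0],[u[2],-1]]); # U+u*s-6n = (77,zr)
    rhs=np.array([77,0])-np.array([U[0],U[2]])+6*np.array([n[0],n[2]])
    s,z=np.linalg.solve(A,rhs)
    f=o['wrist_force']; print('th %.2f tip %s rail-z-if-touch %.2f F %s M %s t %.2f w %.1f yawerr %.2f'%(th,tip.round(1),z,f.round(1),o['torque'].round(2),o['t'],o['gripper_width'],np.degrees(np.arctan2(u[1],u[0]))))
if __name__=='__main__': st()
E
python3 - <<'E'
from st import *
st(); p=T()
go(*pose(73.5,42,22,4)); a=pose(70,42,22,0);b=pose(69,42,22,0); go(*b,*a)
E
```

```text
th 42.23 tip [61.9  2.2 73.6] rail-z-if-touch 75.83 F [-0.  -0.4 -1.9] M [ 0.02  0.59 -0.03] t 8.22 w 19.9 yawerr -0.08
tcp [626.2 209.6 157.5] shift [ 7.25 -1.99 -1.77] turn [-0.17  0.23 -0.06] world d [-6.6 -1.8 -3.6]
tcp [626.2 209.6 147.7] shift [ 0.67 -0.    0.74] turn [0. 0. 0.] world d [ 0.  0. -1.]
```

{"method": "send_rows", "body": {"moves": [[[0.7,-1,0.8],[0,0,0],-1],[[0.7,-1,0.8],[0,0,0],-1],[[0.7,0,0.8],[0,0,0],-1],[[0,0,0],[0,0,0],-1]]}}

```text
t: 8.55
tcp_pos: [632.0, 209.8, 159.0]
orientation: [-3.141, 0.739, 3.109]
wrist_force: [0.5, -0.3, -1.4]
gripper_width: 19.7
grip_force: 55.0
```

{"method": "send_rows", "body": {"moves": [[[0.7,0,0.7],[0,0,0],-1],[[0.7,0,0.7],[0,0,0],-1],[[0,0,0],[0,0,0],-1]]}}

```text
t: 8.8
tcp_pos: [631.5, 209.9, 156.4]
orientation: [-3.14, 0.738, 3.11]
wrist_force: [-0.3, -0.5, -1.9]
gripper_width: 19.8
grip_force: 55.0
```

```bash
python3 st.py
```

```text
th 42.27 tip [60.7  0.5 68.8] rail-z-if-touch 72.14 F [-0.3 -0.5 -1.9] M [0.07 0.57 0.03] t 8.80 w 19.8 yawerr -0.02
```

{"method": "send_rows", "body": {"moves": [[[0.7,0,0.7],[0,0,0],-1],[[0.7,0,0.7],[0,0,0],-1],[[0,0,0],[0,0,0],-1]]}}

```text
t: 9.05
tcp_pos: [631.4, 209.8, 154.2]
orientation: [-3.14, 0.737, 3.11]
wrist_force: [0.2, -0.5, -2.7]
gripper_width: 19.6
grip_force: 55.0
```

```bash
python3 st.py
```

```text
th 42.25 tip [60.6  0.4 66.7] rail-z-if-touch 70.08 F [ 0.2 -0.5 -2.7] M [-0.04  0.65 -0.03] t 9.05 w 19.6 yawerr -0.01
```

{"method": "send_rows", "body": {"moves": [[[0.7,0,0.7],[0,0,0],-1],[[0.7,0,0.7],[0,0,0],-1],[[0,0,0],[0,0,0],-1]]}}

```text
t: 9.3
tcp_pos: [631.4, 209.8, 152.2]
orientation: [-3.14, 0.737, 3.11]
wrist_force: [0.6, -0.2, -2.1]
gripper_width: 19.6
grip_force: 55.0
```

```bash
python3 st.py
```

```text
th 42.25 tip [60.5  0.4 64.7] rail-z-if-touch 68.14 F [ 0.6 -0.2 -2.1] M [ 0.1   0.66 -0.03] t 9.30 w 19.6 yawerr -0.01
```

{"method": "send_rows", "body": {"moves": [[[0.7,0,0.7],[0,0,0],-1],[[0.7,0,0.7],[0,0,0],-1],[[0,0,0],[0,0,0],-1]]}}

```text
t: 9.55
tcp_pos: [631.3, 209.8, 150.3]
orientation: [-3.14, 0.737, 3.11]
wrist_force: [0.2, 0.3, -1.7]
gripper_width: 19.5
grip_force: 55.0
```

```bash
python3 st.py
```

```text
th 42.25 tip [60.5  0.4 62.7] rail-z-if-touch 66.26 F [ 0.2  0.3 -1.7] M [0.07 0.6  0.  ] t 9.55 w 19.5 yawerr -0.01
```

{"method": "send_rows", "body": {"moves": [[[0.7,0,0.7],[0,0,0],-1],[[0.7,0,0.7],[0,0,0],-1],[[0,0,0],[0,0,0],-1]]}}

```text
t: 9.8
tcp_pos: [631.3, 209.9, 148.5]
orientation: [-3.14, 0.738, 3.11]
wrist_force: [-1.1, -0.2, -1.7]
gripper_width: 19.8
grip_force: 55.0
```

```bash
python3 st.py
```

```text
th 42.27 tip [60.5  0.5 60.9] rail-z-if-touch 64.44 F [-1.1 -0.2 -1.7] M [-0.01  0.81  0.03] t 9.80 w 19.8 yawerr -0.02
```

{"method": "send_rows", "body": {"moves": [[[0.7,0,0.7],[0,0,0],-1],[[0,0,0],[0,0,0],-1]]}}

```text
t: 9.97
tcp_pos: [631.4, 209.9, 148.0]
orientation: [-3.141, 0.739, 3.11]
wrist_force: [-1.6, -0.2, 1.7]
gripper_width: 19.7
grip_force: 55.0
```

```bash
python3 st.py
```

```text
th 42.32 tip [60.7  0.6 60.4] rail-z-if-touch 63.70 F [-1.6 -0.2  1.7] M [-0.05  0.87 -0.05] t 9.97 w 19.7 yawerr -0.03
```

Contact with the rail at an apparent axis height of about 64 mm. I'll back off 2 mm and slide in.

{"method": "send_rows", "body": {"moves": [[[0,0,-1.5],[0,0,0],-1],[[0,0,-1],[0,0,0],-1],[[3,0,0],[0,0,0],-1],[[5,0,0],[0,0,0],-1],[[6,0,0],[0,0,0],-1],[[6,0,0],[0,0,0],-1],[[0,0,0],[0,0,0],-1]]}}

```text
t: 10.55
tcp_pos: [613.3, 210.1, 134.4]
orientation: [-3.139, 0.735, 3.111]
wrist_force: [0.1, -0.0, -1.8]
gripper_width: 19.3
grip_force: 55.0
```

```bash
python3 st.py
```

```text
th 42.12 tip [42.3 -0.  47.1] rail-z-if-touch 67.03 F [ 0.1 -0.  -1.8] M [ 0.01  0.6  -0.  ] t 10.55 w 19.3 yawerr 0.07
```

{"method": "send_rows", "body": {"moves": [[[4,0,0.3],[0,0,0],-1],[[5,0,0.3],[0,0,0],-1],[[4,0,0],[0,0,0],-1],[[3,0,0],[0,0,0],-1],[[0,0,0],[0,0,0],-1],[[0,0,0],[0,0,0],-1]]}}

```text
t: 11.05
tcp_pos: [604.3, 212.0, 129.5]
orientation: [-3.138, 0.729, 3.11]
wrist_force: [-0.2, 0.7, -0.9]
gripper_width: 19.6
grip_force: 55.0
```

Run:
```python
from st import *
st(); c=T()[:2]
# lever path: bar on rail 64.2, keep contact point on bar fixed (rolling neglected); report tip & poses
for th in (42,38,34,30,26,22,18,14,10,8):
    # fixed s: tip distance along bar from rail contact
    s=(47-(8.5)*np.sin(np.radians(42)))/np.cos(np.radians(42)); a=np.radians(th)
    d=s*np.cos(a)+8.5*np.sin(a); print(th,'tipx',round(77-d,1),'top at lip z: ',round(64.2+11*np.cos(a)-np.tan(a)*(34-11*np.sin(a)),1))
    c=go(*pose(64.2,th,d,0),*c)
```

```text
th 41.80 tip [32.7  1.8 42.9] rail-z-if-touch 71.07 F [-0.2  0.7 -0.9] M [0.06 0.56 0.01] t 11.05 w 19.6 yawerr -0.01
42 tipx 30.0 top at lip z:  48.4
tcp [601.2 210.4 120.3] shift [ 8.36 -1.68  4.81] turn [-0.19 -0.2  -0.01] world d [-3.1 -1.6 -9.2]
38 tipx 28.0 top at lip z:  51.6
tcp [605.  210.3 115.4] shift [ 0.53 -0.    6.19] turn [-0.  4. -0.] world d [ 3.7 -0.1 -5. ]
34 tipx 26.2 top at lip z:  54.5
tcp [608.3 210.2 110.2] shift [0.53 0.   6.19] turn [-0.  4.  0.] world d [ 3.4 -0.1 -5.2]
30 tipx 24.6 top at lip z:  57.3
tcp [611.4 210.1 104.8] shift [ 0.53 -0.    6.19] turn [0. 4. 0.] world d [ 3.  -0.1 -5.4]
26 tipx 23.3 top at lip z:  59.9
tcp [614.  210.   99.1] shift [ 0.53 -0.    6.19] turn [0. 4. 0.] world d [ 2.6 -0.1 -5.6]
22 tipx 22.3 top at lip z:  62.3
tcp [616.2 209.9  93.3] shift [ 0.53 -0.    6.19] turn [-0.  4. -0.] world d [ 2.2 -0.1 -5.8]
18 tipx 21.5 top at lip z:  64.7
tcp [618.1 209.9  87.4] shift [ 0.53 -0.    6.19] turn [0. 4. 0.] world d [ 1.8 -0.1 -5.9]
14 tipx 21.0 top at lip z:  67.1
tcp [619.5 209.8  81.3] shift [ 0.53 -0.    6.19] turn [-0.  4. -0.] world d [ 1.4 -0.  -6.1]
10 tipx 20.8 top at lip z:  69.4
tcp [620.5 209.8  75.2] shift [0.53 0.   6.19] turn [0. 4. 0.] world d [ 1.  -0.  -6.1]
8 tipx 20.8 top at lip z:  70.5
tcp [620.8 209.8  72.1] shift [0.21 0.   3.1 ] turn [-0.  2. -0.] world d [ 0.3 -0.  -3.1]
```

Run:
```python
from st import *
o=T()[2]; print(o['qpos'].round(3),o['dq'].round(3),o['joint_torque'].round(1))
```

```text
[ 0.498  0.304  2.098 -1.344  0.356  0.171] [-0.004 -0.001 -0.005  0.001 -0.001  0.001] [  0.1 -36.4 -18.7  -1.1   0.6  -0. ]
```

{"method": "send_rows", "body": {"moves": [[[0,0,0],[0,0,0],-1],[[0,0,0],[0,0,0],-1]]}}

```text
t: 11.22
tcp_pos: [604.4, 211.9, 129.6]
orientation: [-3.139, 0.73, 3.11]
wrist_force: [0.8, -1.1, -2.3]
gripper_width: 19.8
grip_force: 55.0
```

Run:
```python
from st import *
st(); o=T()[2]; print(o['qpos'].round(3),o['dq'].round(3),o['joint_torque'].round(1))
```

```text
th 41.80 tip [32.9  1.7 42.9] rail-z-if-touch 70.98 F [ 0.8 -1.1 -2.3] M [-0.03  0.62  0.01] t 11.22 w 19.8 yawerr -0.04
[ 0.498  0.304  2.098 -1.344  0.356  0.171] [0.001 0.002 0.002 0.    0.    0.001] [  0.  -36.4 -18.9  -1.1   0.6  -0. ]
```

Run:
```python
from st import *
c=T()[:2]; c=go(*pose(64.2,38.5,44.5,3),*c); c=go(*pose(64.2,35,44.5,1.5),*c); c=go(*pose(64.2,35,50,1.5),*c); c=go(*pose(64.2,33,50,1.5),*c)
```

```text
tcp [608.8 210.2 123.3] shift [ 0.89 -1.58  7.63] turn [-0.19  3.3  -0.03] world d [ 4.4 -1.7 -6.3]
tcp [613.4 210.  117.5] shift [-0.03 -0.    7.43] turn [ 0.   3.5 -0. ] world d [ 4.6 -0.1 -5.8]
tcp [607.9 210.2 113.6] shift [ 6.71  0.   -0.  ] turn [0. 0. 0.] world d [-5.5  0.2 -3.9]
tcp [610.4 210.1 111.5] shift [-0.75 -0.    3.19] turn [-0.  2. -0.] world d [ 2.4 -0.1 -2.2]
```

{"method": "send_rows", "body": {"moves": [[[0.5,-0.8,3.8],[0,1.65,0],-1],[[0.4,-0.8,3.8],[0,1.65,0],-1],[[0,0,3.7],[0,1.75,0],-1],[[0,0,3.7],[0,1.75,0],-1],[[0,0,0],[0,0,0],-1],[[0,0,0],[0,0,0],-1]]}}

```text
t: 11.72
tcp_pos: [613.4, 209.6, 117.4]
orientation: [-3.139, 0.612, 3.108]
wrist_force: [-0.4, 0.1, -1.6]
gripper_width: 19.5
grip_force: 55.0
```

Run:
```python
from st import *
st(); o=T()[2]; print(o['qpos'].round(3),o['dq'].round(3))
c=T()[:2]; c=go(*pose(64.2,35,50,1.5),*c); c=go(*pose(64.2,33,50,1.5),*c)
```

```text
th 35.04 tip [32.6 -0.1 45. ] rail-z-if-touch 65.83 F [-0.4  0.1 -1.6] M [0.02 0.47 0.01] t 11.72 w 19.5 yawerr -0.11
[ 0.452  0.329  2.011 -0.853  0.367 -0.344] [ 0.008 -0.006  0.023 -0.018  0.001  0.006]
tcp [607.9 210.2 113.6] shift [ 6.66  0.39 -0.11] turn [-0.23  0.04 -0.09] world d [-5.5  0.6 -3.7]
tcp [610.4 210.1 111.5] shift [-0.75 -0.    3.19] turn [-0.  2. -0.] world d [ 2.4 -0.1 -2.2]
```

Run:
```python
from st import *
a=np.radians(35); s=(46-8.5*np.sin(a))/np.cos(a); c=T()[:2]
for th,g in ((30,.5),(25,0),(21,0),(17,0),(13,0),(9,0)):
    a=np.radians(th); d=s*np.cos(a)+8.5*np.sin(a); print(th,77-d); c=go(*pose(64.2,th,d,g),*c)
```

```text
30 29.272175802644846
tcp [616.  209.9 108. ] shift [3.25 0.44 9.12] turn [-0.23  5.04 -0.1 ] world d [ 2.6  0.3 -9.3]
25 27.90758916627975
tcp [619.5 209.8 100. ] shift [ 1.04 -0.    8.7 ] turn [0. 5. 0.] world d [ 3.4 -0.1 -8.1]
21 27.084524855499303
tcp [621.8 209.8  93.8] shift [0.54 0.   6.57] turn [-0.  4. -0.] world d [ 2.3 -0.1 -6.2]
17 26.504643722136848
tcp [623.6 209.7  87.5] shift [0.54 0.   6.57] turn [0. 4. 0.] world d [ 1.8 -0.1 -6.3]
13 26.170770888784674
tcp [625.  209.7  81. ] shift [ 0.54 -0.    6.57] turn [-0.  4. -0.] world d [ 1.4 -0.  -6.4]
9 26.0845329503261
tcp [626.  209.6  74.5] shift [ 0.54 -0.    6.57] turn [0. 4. 0.] world d [ 0.9 -0.  -6.5]
```

{"method": "send_rows", "body": {"moves": [[[0.8,0.1,2.3],[0,1.25,0],-1],[[0.8,0.1,2.3],[0,1.25,0],-1],[[0.8,0.1,2.3],[0,1.25,0],-1],[[0.8,0.1,2.3],[0,1.25,0],-1],[[0.3,0,2.2],[0,1.25,0],-1],[[0.3,0,2.2],[0,1.25,0],-1],[[0,0,0],[0,0,0],-1],[[0,0,0],[0,0,0],-1]]}}

```text
t: 12.38
tcp_pos: [616.7, 209.8, 103.8]
orientation: [-3.138, 0.48, 3.109]
wrist_force: [-1.1, 0.3, 1.5]
gripper_width: 20.0
grip_force: 55.0
```

```bash
python3 st.py
```

```text
th 27.53 tip [27.5  0.1 48.5] rail-z-if-touch 64.75 F [-1.1  0.3  1.5] M [-0.07  0.59  0.05] t 12.38 w 20.0 yawerr -0.07
```

{"method": "send_rows", "body": {"moves": [[[0.3,0,2.2],[0,1.25,0],-1],[[0.3,0,2.2],[0,1.25,0],-1],[[0,0,0],[0,0,0],-1],[[0,0,0],[0,0,0],-1]]}}

```text
t: 12.72
tcp_pos: [617.8, 209.8, 99.6]
orientation: [-3.138, 0.436, 3.109]
wrist_force: [-3.4, -0.5, 4.7]
gripper_width: 19.5
grip_force: 55.0
```

```bash
python3 st.py
```

```text
th 25.00 tip [26.3  0.1 50.3] rail-z-if-touch 64.55 F [-3.4 -0.5  4.7] M [-0.05  0.99  0.01] t 12.72 w 19.5 yawerr -0.08
```

{"method": "send_rows", "body": {"moves": [[[-0.5,0,1.6],[0,1,0],-1],[[-0.5,0,1.6],[0,1,0],-1],[[0,0,0],[0,0,0],-1],[[0,0,0],[0,0,0],-1]]}}

```text
t: 13.05
tcp_pos: [618.8, 209.6, 96.4]
orientation: [-3.138, 0.399, 3.108]
wrist_force: [-6.9, 0.2, 4.1]
gripper_width: 19.5
grip_force: 55.0
```

```bash
python3 st.py
```

```text
th 22.85 tip [25.5  0.1 52.2] rail-z-if-touch 64.73 F [-6.9  0.2  4.1] M [0.16 1.26 0.01] t 13.05 w 19.5 yawerr -0.11
```

{"method": "send_rows", "body": {"moves": [[[0,0,1.65],[0,1,0],-1],[[0,0,1.65],[0,1,0],-1],[[0,0,0],[0,0,0],-1],[[0,0,0],[0,0,0],-1]]}}

```text
t: 13.38
tcp_pos: [619.8, 209.6, 93.4]
orientation: [-3.138, 0.364, 3.108]
wrist_force: [-8.8, 0.6, 4.3]
gripper_width: 19.5
grip_force: 55.0
```

```bash
python3 st.py
```

```text
th 20.83 tip [25.   0.1 54.1] rail-z-if-touch 64.80 F [-8.8  0.6  4.3] M [0.16 1.31 0.03] t 13.38 w 19.5 yawerr -0.12
```

{"method": "send_rows", "body": {"moves": [[[0,0,1.65],[0,1,0],-1],[[0,0,1.65],[0,1,0],-1],[[0,0,0],[0,0,0],-1],[[0,0,0],[0,0,0],-1]]}}

```text
t: 13.72
tcp_pos: [620.9, 209.5, 90.2]
orientation: [-3.137, 0.328, 3.108]
wrist_force: [-7.3, 0.5, 4.1]
gripper_width: 19.3
grip_force: 55.0
```

```bash
python3 st.py
```

```text
th 18.81 tip [24.8  0.1 55.9] rail-z-if-touch 64.67 F [-7.3  0.5  4.1] M [0.17 1.39 0.04] t 13.72 w 19.3 yawerr -0.13
```

{"method": "send_rows", "body": {"moves": [[[0,0,1.65],[0,1,0],-1],[[0,0,1.65],[0,1,0],-1],[[0,0,0],[0,0,0],-1],[[0,0,0],[0,0,0],-1]]}}

```text
t: 14.05
tcp_pos: [621.8, 209.4, 86.9]
orientation: [-3.137, 0.293, 3.108]
wrist_force: [-6.6, 1.6, 4.8]
gripper_width: 19.5
grip_force: 55.0
```

```bash
python3 st.py
```

```text
th 16.77 tip [24.5  0.1 57.7] rail-z-if-touch 64.63 F [-6.6  1.6  4.8] M [ 0.23  1.58 -0.09] t 14.05 w 19.5 yawerr -0.15
```

{"method": "send_rows", "body": {"moves": [[[0,0,1.65],[0,1,0],-1],[[0,0,1.65],[0,1,0],-1],[[0,0,0],[0,0,0],-1],[[0,0,0],[0,0,0],-1]]}}

```text
t: 14.38
tcp_pos: [622.5, 209.4, 83.7]
orientation: [-3.137, 0.257, 3.107]
wrist_force: [-7.3, 0.9, 4.0]
gripper_width: 19.8
grip_force: 55.0
```

Run:
```python
from st import *
st()
b=shot('scene','s3.png')[230:340,340:450]
a=cv2.imread('pics/scene0.png')[230:340,340:450,::-1]
cv2.imwrite('pics/c5.png',np.hstack([cv2.resize(a,(400,400),interpolation=2),cv2.resize(b,(400,400),interpolation=2)])[:,:,::-1])
```

```text
th 14.74 tip [24.4  0.1 59.5] rail-z-if-touch 64.58 F [-7.3  0.9  4. ] M [ 0.19  1.65 -0.01] t 14.38 w 19.8 yawerr -0.16
```

View pics/c5.png

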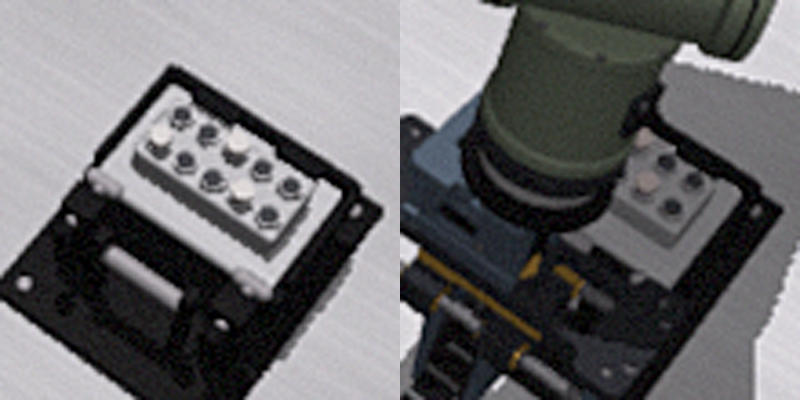

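The right half shows the block tilted: its caps moved about (+6,-7) crop pixels, from (238,142) to (243,137). The lip is therefore up roughly 6–8 mm, with no snap evident yet. I'll continue 1° at a time, tracking the caps numerically.

{"method": "send_rows", "body": {"moves": [[[0,0,1.65],[0,1,0],-1],[[0,0,0],[0,0,0],-1],[[0,0,0],[0,0,0],-1]]}}

```text
t: 14.68
tcp_pos: [623.0, 209.3, 82.2]
orientation: [-3.137, 0.24, 3.107]
wrist_force: [-6.2, 0.8, 3.9]
gripper_width: 19.6
grip_force: 55.0
```

```bash
cat > cap.py <<'E'
from st import *
st()
# track right-end tube patch by template matching against initial scene picture, bright-normalised
a=cv2.imread('pics/scene0.png',0)
def tilt(f):
    b=cv2.imread('pics/'+f,0); out=[]
    # physical patch: cap 3 near px(405,283)
    for (x,y) in ((404.9,282.5),(413.3,288.7),(419.5,281.0)):
        x0,y0=int(x)-5,int(y)-5
        up=lambda im,x0,y0,w:cv2.resize(im[y0:y0+w,x0:x0+w],None,fx=8,fy=8,interpolation=2)
        t=up(a,x0,y0,11); w=up(b,x0-6,y0-8,25)
        r=cv2.matchTemplate(w,t,cv2.TM_CCOEFF_NORMED); _,m,_,l=cv2.minMaxLoc(r); out.append((round(m,2),l[0]/8-6,l[1]/8-8))
    return out
def predict(h):
    ph=h/86.; P=[]
    for x in (-11,11):
        for hh in (0,h):
            f=hh/86.; v=np.array([x+43,101-64]); q=np.array([np.cos(f)*v[0]-np.sin(f)*v[1]-43, np.sin(f)*v[0]+np.cos(f)*v[1]+64])
            P.append(N+RN.apply([q[0],-20,q[1]]))
    q=proj('scene',P); return (q[1]-q[0]).round(2),(q[3]-q[2]).round(2)
import sys
shot('scene',sys.argv[1]); print(tilt('s3.png'),tilt(sys.argv[1])); print([predict(h) for h in (6,8,12)])
E
python3 cap.py s4.png
```

```text
th 13.74 tip [24.4  0.1 60.5] rail-z-if-touch 64.63 F [-6.2  0.8  3.9] M [ 0.17  1.69 -0.04] t 14.68 w 19.6 yawerr -0.16
[(0.8, 1.125, -2.25), (0.88, 1.0, -2.125), (0.74, -4.75, 5.5)] [(0.81, 1.25, -2.375), (0.85, 1.125, -2.125), (0.7, -4.625, 5.375)]
[(array([ 0.84, -1.35]), array([ 0.95, -1.73])), (array([ 1.12, -1.8 ]), array([ 1.28, -2.32])), (array([ 1.7, -2.7]), array([ 1.96, -3.51]))]
```

{"method": "send_rows", "body": {"moves": [[[0,0,1.65],[0,1,0],-1],[[0,0,0],[0,0,0],-1],[[0,0,0],[0,0,0],-1]]}}

```text
t: 14.98
tcp_pos: [623.4, 209.3, 80.7]
orientation: [-3.137, 0.222, 3.107]
wrist_force: [-6.8, 0.7, 3.7]
gripper_width: 19.3
grip_force: 55.0
```

```bash
python3 cap.py s5.png | head -2
```

```text
th 12.75 tip [24.5  0.1 61.5] rail-z-if-touch 64.63 F [-6.8  0.7  3.7] M [ 0.17  1.63 -0.  ] t 14.98 w 19.3 yawerr -0.17
[(0.8, 1.125, -2.25), (0.88, 1.0, -2.125), (0.74, -4.75, 5.5)] [(0.84, 1.25, -2.75), (0.85, 1.25, -2.375), (0.74, -4.5, 5.125)]
```

{"method": "send_rows", "body": {"moves": [[[0,0,1.65],[0,1,0],-1],[[0,0,0],[0,0,0],-1],[[0,0,0],[0,0,0],-1]]}}

```text
t: 15.28
tcp_pos: [624.0, 209.3, 79.2]
orientation: [-3.137, 0.205, 3.107]
wrist_force: [-6.4, 0.7, 5.0]
gripper_width: 19.6
grip_force: 55.0
```

```bash
python3 cap.py s6.png |head -2
```

```text
th 11.77 tip [24.7  0.1 62.4] rail-z-if-touch 64.65 F [-6.4  0.7  5. ] M [ 0.18  1.63 -0.01] t 15.28 w 19.6 yawerr -0.16
[(0.8, 1.125, -2.25), (0.88, 1.0, -2.125), (0.74, -4.75, 5.5)] [(0.85, 1.25, -2.875), (0.87, 1.25, -2.625), (0.73, -4.375, 5.0)]
```

{"method": "send_rows", "body": {"moves": [[[0,0,1.65],[0,1,0],-1],[[0,0,0],[0,0,0],-1],[[0,0,0],[0,0,0],-1]]}}

```text
t: 15.58
tcp_pos: [624.8, 209.3, 77.8]
orientation: [-3.137, 0.189, 3.107]
wrist_force: [-4.9, 0.3, 4.2]
gripper_width: 19.7
grip_force: 55.0
```

```bash
python3 cap.py s7.png | head -2
```

```text
th 10.82 tip [25.3  0.1 63.4] rail-z-if-touch 64.68 F [-4.9  0.3  4.2] M [ 0.14  1.47 -0.04] t 15.58 w 19.7 yawerr -0.16
[(0.8, 1.125, -2.25), (0.88, 1.0, -2.125), (0.74, -4.75, 5.5)] [(0.56, -3.625, 2.25), (0.86, 1.5, -2.75), (0.75, -4.25, 4.875)]
```

{"method": "send_rows", "body": {"moves": [[[0,0,1.65],[0,1,0],-1],[[0,0,0],[0,0,0],-1],[[0,0,0],[0,0,0],-1]]}}

```text
t: 15.88
tcp_pos: [625.8, 209.4, 76.3]
orientation: [-3.138, 0.172, 3.108]
wrist_force: [-6.4, 0.6, 5.4]
gripper_width: 19.7
grip_force: 55.0
```

```bash
python3 cap.py s8.png |head -2
```

```text
th 9.84 tip [26.1  0.1 64.4] rail-z-if-touch 64.59 F [-6.4  0.6  5.4] M [-0.04  1.53  0.07] t 15.88 w 19.7 yawerr -0.15
[(0.8, 1.125, -2.25), (0.88, 1.0, -2.125), (0.74, -4.75, 5.5)] [(0.73, 1.5, -3.375), (0.84, 1.5, -3.0), (0.73, -4.25, 4.625)]
```

{"method": "send_rows", "body": {"moves": [[[0,0,-1.65],[0,-1,0],-1],[[0,0,-1.65],[0,-1,0],-1],[[0,0,-1.65],[0,-1,0],-1],[[0,0,-1.65],[0,-1,0],-1],[[0,0,0],[0,0,0],-1],[[0,0,0],[0,0,0],-1]]}}

```text
t: 16.43
tcp_pos: [625.6, 209.7, 83.1]
orientation: [-3.139, 0.245, 3.109]
wrist_force: [-3.1, -0.9, 4.5]
gripper_width: 19.4
grip_force: 55.0
```

```bash
python3 cap.py s9.png
```

```text
th 14.01 tip [27.1  0.2 60.8] rail-z-if-touch 64.44 F [-3.1 -0.9  4.5] M [-0.19  1.05  0.03] t 16.43 w 19.4 yawerr -0.08
[(0.8, 1.125, -2.25), (0.88, 1.0, -2.125), (0.74, -4.75, 5.5)] [(0.82, 1.625, -3.25), (0.85, 1.5, -2.875), (0.73, -4.25, 4.75)]
[(array([ 0.84, -1.35]), array([ 0.95, -1.73])), (array([ 1.12, -1.8 ]), array([ 1.28, -2.32])), (array([ 1.7, -2.7]), array([ 1.96, -3.51]))]
```

Backing off 4° left the block where it was (caps still (1.5,-3.0) px, versus (1.2,-2.2) at this same bar angle before). The lip is propped on the catches. I'll unload further, recheck and withdraw.

{"method": "send_rows", "body": {"moves": [[[0,0,-3.5],[0,-2,0],-1],[[0,0,-3.5],[0,-2,0],-1],[[0,0,-3.5],[0,-2,0],-1],[[0,0,-3.6],[0,-2,0],-1],[[0,0,-0.8],[0,0,0],-1],[[0,0,0],[0,0,0],-1]]}}

```text
t: 16.98
tcp_pos: [621.3, 210.3, 96.7]
orientation: [-3.14, 0.383, 3.109]
wrist_force: [0.2, -0.1, -1.1]
gripper_width: 19.5
grip_force: 55.0
```

```bash
python3 cap.py s10.png|head -2
```

```text
th 21.96 tip [27.3  0.7 54.7] rail-z-if-touch 65.61 F [ 0.2 -0.1 -1.1] M [ 0.04  0.29 -0.02] t 16.98 w 19.5 yawerr -0.07
[(0.8, 1.125, -2.25), (0.88, 1.0, -2.125), (0.74, -4.75, 5.5)] [(0.51, 2.25, -3.125), (0.85, 1.5, -3.0), (0.73, -4.25, 4.625)]
```

{"method": "send_rows", "body": {"moves": [[[-2,0,-0.3],[0,0,0],-1],[[-5,0,-0.3],[0,0,0],-1],[[-9,0,-0.4],[0,0,0],-1],[[-12,0,-0.5],[0,0,0],-1],[[-13,0,-0.5],[0,0,0],-1],[[-13,0,-0.5],[0,0,0],-1],[[-12,0,-1],[0,0,0],-1],[[-9,0,-2],[0,0,0],-1],[[-6,0,-6],[0,0,0],-1],[[-6,0,-14],[0,0,0],-1],[[-8,0,-20],[0,0,0],-1],[[-8,0,-20],[0,0,0],-1],[[-8,0,-20],[0,0,0],-1],[[-8,0,-20],[0,0,0],-1],[[-5,0,-12],[0,0,0],-1],[[-2,0,-6],[0,0,0],-1],[[0,0,0],[0,0,0],-1]]}}

```text
t: 18.45
tcp_pos: [692.4, 208.3, 261.2]
orientation: [-3.141, 0.387, 3.108]
wrist_force: [-0.6, 0.5, -1.1]
gripper_width: 20.0
grip_force: 55.0
```

Run:
```python
from st import *
st(); p,r,o=T(); print(p,o['qpos'].round(2))
g=R.from_euler('xyz',[180,0,161.11],degrees=True)
c=go(p,orient(0),p,r); c=go(p,g,*c); c=go(np.array([505.9,-155.1,130]),g,*c)
b=shot('scene','s11.png')[230:340,340:450]; t=shot('top','t11.png')[200:310,190:300]
cv2.imwrite('pics/c6.png',np.hstack([cv2.resize(x,(400,400),interpolation=2) for x in (b,t)])[:,:,::-1])
```

```text
th 22.17 tip [ 98.6   1.  218.7] rail-z-if-touch 200.76 F [-0.6  0.5 -1.1] M [0.06 0.27 0.02] t 18.45 w 20.0 yawerr -0.12
[692.39794203 208.25240736 261.21887449] [ 0.34  0.35  1.46 -0.17  0.98 -1.13]
tcp [692.4 208.3 261.2] shift [0. 0. 0.] turn [-0.08 22.17 -0.13] world d [0. 0. 0.]
tcp [692.4 208.3 261.2] shift [0. 0. 0.] turn [ 0.   -0.   17.09] world d [0. 0. 0.]
tcp [ 505.9 -155.1  130. ] shift [  58.82 -404.16  131.22] turn [0. 0. 0.] world d [-186.5 -363.4 -131.2]
```

View pics/c6.png

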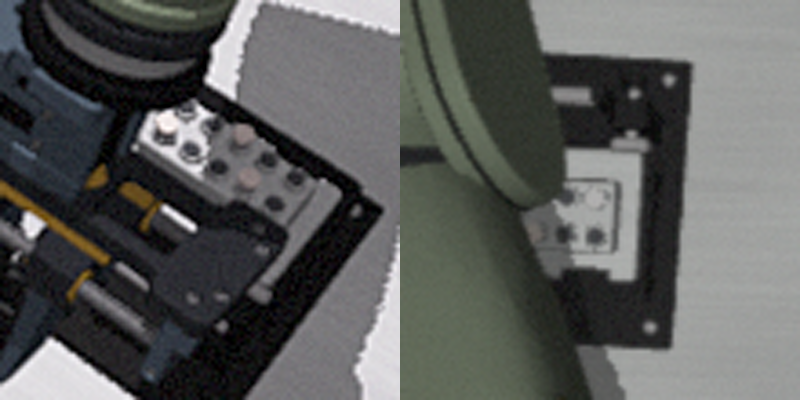

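Block stays tilted and the bar is clear of the nest. Levelling and carrying the bar back.

{"method": "send_rows", "body": {"moves": [[[0,0,0],[0,4,0],-1],[[0,0,0],[0,6,0],-1],[[0,0,0],[0,6,0],-1],[[0,0,0],[0,4.2,0],-1],[[0,0,0],[0,2,0],-1],[[0,0,0],[0,0,5],-1],[[0,0,0],[0,0,6],-1],[[0,0,0],[0,0,4.1],-1],[[0,0,0],[0,0,2],-1],[[0,0,0],[0,0,0],-1]]}}

```text
t: 19.38
tcp_pos: [691.5, 207.8, 256.7]
orientation: [-3.136, -0.005, 2.809]
wrist_force: [0.7, -0.4, -2.4]
gripper_width: 19.4
grip_force: 55.0
```

{"method": "send_rows", "body": {"moves": [[[1,-10,1],[0,0,0],-1],[[3,-20,4],[0,0,0],-1],[[4,-28,5],[0,0,0],-1],[[5,-32,5],[0,0,0],-1],[[5,-32,6],[0,0,0],-1],[[5,-32,6],[0,0,0],-1],[[5,-32,6],[0,0,0],-1],[[5,-32,6],[0,0,0],-1],[[5,-32,6],[0,0,0],-1],[[5,-32,6],[0,0,0],-1],[[5,-32,6],[0,0,0],-1],[[4,-32,6],[0,0,0],-1],[[4,-26,6],[0,0,0],-1],[[2,-18,6],[0,0,0],-1],[[1,-10,6],[0,0,0],-1],[[0,-4,5],[0,0,0],-1],[[0,0,0],[0,0,0],-1]]}}

```text
t: 20.8
tcp_pos: [502.8, -155.0, 173.1]
orientation: [-3.138, -0.005, 2.808]
wrist_force: [0.1, 0.8, -2.1]
gripper_width: 19.9
grip_force: 55.0
```

Run:
```python
from h import *
p,r,o=T(); print(p,o['orientation'],o['wrist_force'].round(1),o['torque'].round(2),o['t'])
g=R.from_euler('xyz',[180,0,161.11],degrees=True)
go(np.array([505.9,-155.1,40]),g)
b=shot('scene','s12.png')[160:260,215:325]; t=shot('scene','s12b.png')[230:340,340:450]
cv2.imwrite('pics/c7.png',np.hstack([cv2.resize(x,(400,400),interpolation=2) for x in (b,t)])[:,:,::-1])
```

```text
[ 502.84289348 -154.99652633  173.09984547] [-3.13841227 -0.00519256  2.80836823] [ 0.1  0.8 -2.1] [-0.03 -0.08 -0.  ] 20.8
tcp [ 505.9 -155.1   40. ] shift [ -3.61   1.33 133.08] turn [-0.18 -0.3  -0.2 ] world d [ 3.100e+00 -1.000e-01 -1.331e+02]
```

View pics/c7.png

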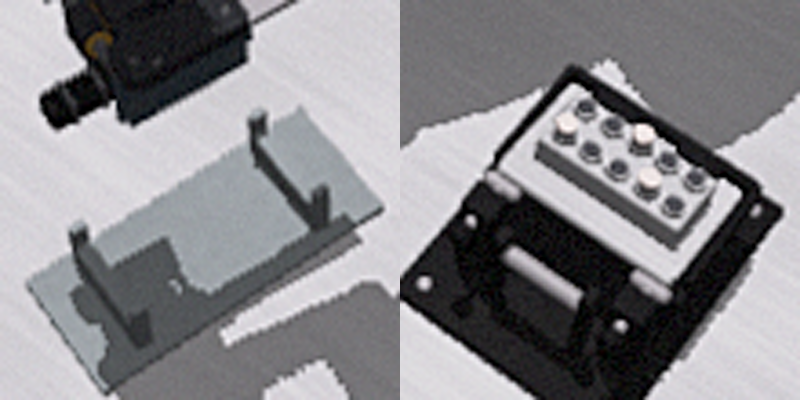

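The nest crop shows both catch noses fully out in front at (503,185) and (650,285), with the lip propped above them. The left crop shows the rest free below the bar. Lowering now.

{"method": "send_rows", "body": {"moves": [[[-2,1,10],[0,-0.3,-0.2],-1],[[-1.6,0.3,20],[0,0,0],-1],[[0,0,25],[0,0,0],-1],[[0,0,25],[0,0,0],-1],[[0,0,25],[0,0,0],-1],[[0,0,15],[0,0,0],-1],[[0,0,10],[0,0,0],-1],[[0,0,5],[0,0,0],-1],[[0,0,0],[0,0,0],-1],[[0,0,0],[0,0,0],-1]]}}

```text
t: 21.73
tcp_pos: [508.8, -155.2, 40.1]
orientation: [-3.138, 0.004, 2.813]
wrist_force: [0.1, -0.2, -2.0]
gripper_width: 19.6
grip_force: 55.0
```

Run:
```python
from h import *
p,r,o=T(); print(p,o['orientation'],o['wrist_force'].round(1),o['torque'].round(2),o['t'])
go(np.array([505.9,-155.1,18]),R.from_euler('xyz',[180,0,161.11],degrees=True))
# bar tip seen in scene: bright blade end; expected tip corner pixels for pitch 0, +-4 deg
for a in(-4,0,4): print(a,proj('scene',[p+(r*R.from_rotvec([0,np.radians(a),0])).apply(v) for v in([L,0,-15.5],[-54,0,-26])]).round(1).tolist())
b=shot('scene','s13.png')[160:260,215:325]
cv2.imwrite('pics/c8.png',cv2.resize(b,(660,600),interpolation=2)[:,:,::-1])
```

```text
[ 508.75581177 -155.16221705   40.06023297] [-3.1383147   0.00396148  2.8133187 ] [ 0.1 -0.2 -2. ] [-0.05 -0.06  0.04] 21.7333
tcp [ 505.9 -155.1   18. ] shift [ 2.81 -0.79 22.05] turn [-0.19  0.23  0.08] world d [ -2.9   0.1 -22.1]
-4 [[306.0, 191.2], [235.1, 222.0]]
0 [[305.7, 188.8], [234.5, 223.3]]
4 [[305.2, 186.5], [234.1, 224.5]]
```

View pics/c8.png

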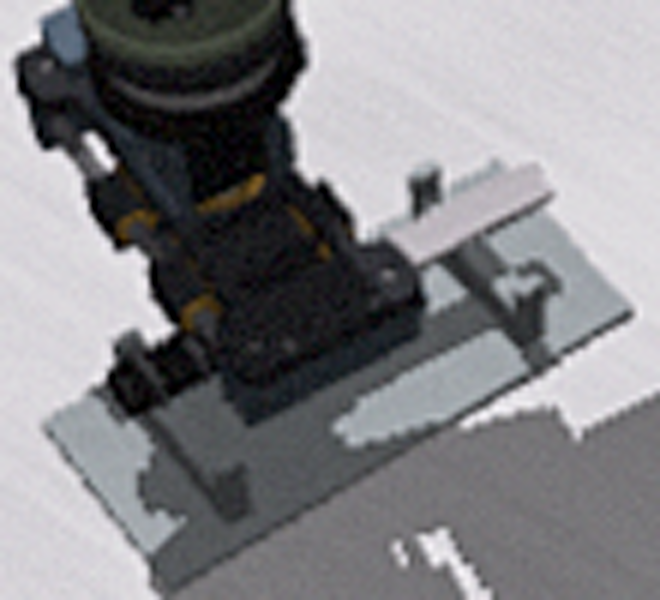

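Tip is at about (305,190) px, some 2° tip-low versus the tool, from slip while levering. I'll correct that and lower.

{"method": "send_rows", "body": {"moves": [[[1.4,-0.4,4],[0,1,0],-1],[[1.4,-0.4,6],[0,0.8,0],-1],[[0,0,5],[0,0,0],-1],[[0,0,3],[0,0,0],-1],[[0,0,1],[0,0,0],-1],[[0,0,0],[0,0,0],-1]]}}

```text
t: 22.28
tcp_pos: [504.1, -155.0, 19.8]
orientation: [-3.138, -0.03, 2.813]
wrist_force: [-0.9, -1.3, -2.4]
gripper_width: 19.7
grip_force: 55.0
```

Run:
```python
from h import *
p,r,o=T(); print(p,o['orientation'],o['wrist_force'].round(1),o['torque'].round(2),o['t'])
```

```text
[ 504.13267171 -154.99426535   19.83437764] [-3.13823803 -0.03020612  2.81250387] [-0.9 -1.3 -2.4] [-0.06 -0.07 -0.07] 22.2833
```

Still free. Down 1 mm at a time.

{"method": "send_rows", "body": {"moves": [[[0,0,1],[0,0,0],-1],[[0,0,0],[0,0,0],-1]]}}

```text
t: 22.45
tcp_pos: [504.5, -155.1, 19.4]
orientation: [-3.138, -0.029, 2.813]
wrist_force: [0.2, -0.0, -2.9]
gripper_width: 20.0
grip_force: 55.0
```

{"method": "send_rows", "body": {"moves": [[[0,0,1],[0,0,0],-1],[[0,0,0],[0,0,0],-1]]}}

```text
t: 22.62
tcp_pos: [504.6, -155.1, 18.8]
orientation: [-3.138, -0.028, 2.813]
wrist_force: [-0.6, 1.2, -0.2]
gripper_width: 19.6
grip_force: 55.0
```

{"method": "send_rows", "body": {"moves": [[[0,0,0.5],[0,0,0],-1],[[0,0,0.5],[0,0,0],-1],[[0,0,0],[0,0,0],-1],[[0,0,0],[0,0,0],-1]], "force": 4}}

```text
t: 22.95
tcp_pos: [504.7, -155.2, 17.6]
orientation: [-3.138, -0.028, 2.813]
wrist_force: [0.1, -1.3, 2.9]
gripper_width: 19.8
grip_force: 4.0
```

{"method": "send_rows", "body": {"moves": [[[0,0,0],[0,0,0],-0.5],[[0,0,0],[0,0,0],-0.4],[[0,0,0],[0,0,0],-0.2],[[0,0,0],[0,0,0],0],[[0,0,0],[0,0,0],0.3],[[0,0,0],[0,0,0],0.6],[[0,0,0],[0,0,0],0.6],[[0,0,0],[0,0,0],0.6],[[0,0,0],[0,0,0],0.6],[[0,0,0],[0,0,0],0.6]]}}

```text
t: 23.78
tcp_pos: [504.4, -155.1, 17.4]
orientation: [-3.138, -0.029, 2.813]
wrist_force: [0.3, -0.7, -0.2]
gripper_width: 72.8
grip_force: 0.0
```

Released. Retreating straight up, then aside for an unobstructed check.

{"method": "send_rows", "body": {"moves": [[[0,0,-5],[0,0,0],0.6],[[0,0,-12],[0,0,0],0.6],[[0,0,-20],[0,0,0],0.6],[[0,0,-30],[0,0,0],0.6],[[0,0,-30],[0,0,0],0.6],[[0,0,-30],[0,0,0],0.6],[[0,0,-30],[0,0,0],0.6],[[0,-20,-20],[0,0,0],0.6],[[0,-30,0],[0,0,0],0.6],[[0,-30,0],[0,0,0],0.6],[[0,-30,0],[0,0,0],0.6],[[0,-30,0],[0,0,0],0.6],[[0,-30,0],[0,0,0],0.6],[[0,-20,0],[0,0,0],0.6],[[0,-10,0],[0,0,0],0.6],[[0,0,0],[0,0,0],0.6]]}}

```text
t: 25.12
tcp_pos: [444.2, -347.0, 195.1]
orientation: [-3.138, -0.029, 2.81]
wrist_force: [0.6, 0.1, -0.1]
gripper_width: 73.3
grip_force: 0.0
```

Run:
```python
from h import *
o=T()[2]; print(o['tcp_pos'],o['wrist_force'].round(1),o['t'])
s=shot('scene','s14.png'); t=shot('top','t14.png')
f=lambda x:cv2.resize(x,(400,300),interpolation=2)
a=np.hstack([f(s[175:257,213:323]),f(s[240:330,335:455])]);b=np.hstack([f(t[200:311,315:463]),f(t[200:305,180:320])])
cv2.imwrite('pics/c9.png',np.vstack([a,b])[:,:,::-1])
```

```text
[ 444.24690415 -346.96761664  195.05715139] [ 0.6  0.1 -0.1] 25.1167
```

View pics/c9.png

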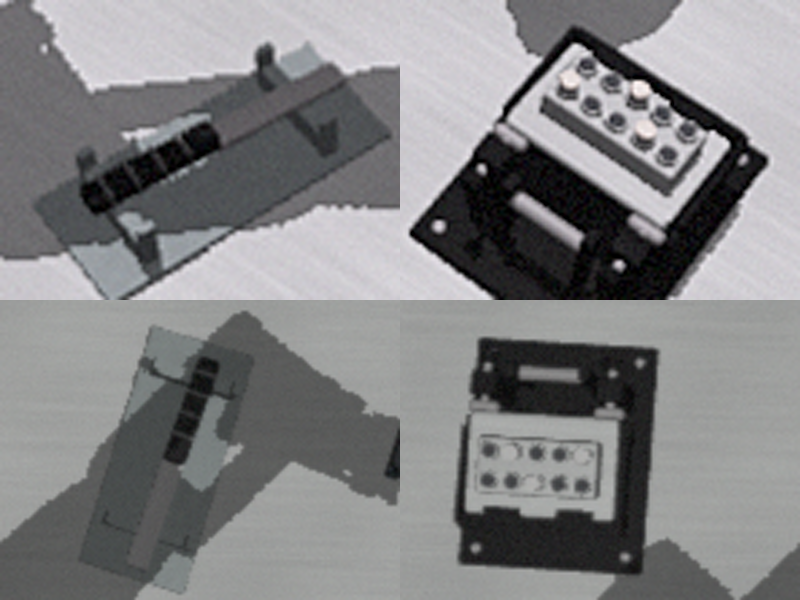

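The bar lies across both ribs, between the stops, with its tip towards the robot (top crop: handle at (190,410), tip at (140,560)). The block is still propped on both catches (noses at (510,138) and (645,228)), back edge in the nest. Handing in.

```bash
python3 -c "
from plant import robot
print(robot.finish_job())"
```

```text
the job is handed in; nothing more can be done
None
```

The lip snapped up and sits propped on both catches with the back edge in the nest, by camera about 11–12 mm up. The bar is back across both ribs the same way round, and the job was handed in at about 25 s; joint 4 touched its range limit once (read -1.344 against -1.34), and I don't know whether that counts as passing it.

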